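# Set the length stop with its thumbwheel and lock it

## Task

On the wooden stop jig, roll the knurled wheel under a fingertip, with light pressure, until the sliding jaw's pointer lines up with the blade of the black gauge rider, then push the small lock lever fully over to the side away from you. Move the jaw only by its wheel, leave the rider where it is set, and finish with the hand clear. Nothing has to be gripped or picked up, and the loose things on and around the jig stay where they stand.

Things in the scene. Friction and masses are not known exactly. Their poses are not given: they have to be found in the camera images.
- jig: the stop jig, fixed to the bench: wooden base 130 (x) x 290 (y) x 10 mm thick, origin under it on the bench top (the base spans x -68 to 62 mm, y -145 to 145 mm). Its y axis runs along the rail, from the wheel (y = -70 mm) past the jaw to the fixed end block (dark wood with a steel face, y 107 to 135 mm, top at 62 mm); its x axis points to the far side, away from the robot. Its yaw on the bench varies by up to 0.35 rad
- wheel (a joint): turn of the knurled steel wheel, rad, 0 at the start, limits -0.6 and 5.0. Radius 32 mm, 20 mm wide, axle along the jig's x, between two dark steel cheeks (outer faces 44 mm apart, tops 24 mm below the wheel's top). It grows when the top of the wheel is stroked towards the jig's +y; a rack then carries the jaw the same way, 8 mm per rad (stroking the rim by 4 mm moves the jaw 1 mm). It turns stiffly (about 0.8 N at the rim), either way, and stays where it is left
- wheel_top (a point): the highest point of the wheel's rim, 90 mm over the bench at rest, at x = 0, y = -70 mm of the jig; it sinks with the wheel when pressed. Fingertips laid on it from above roll it by moving along the jig's y
- beam: the sprung steel beam that carries the wheel, rail, jaw and rider; origin on its pivot at the end block (x = 0, y = 100 mm of the jig, 24 mm over the bench). Pressed on the wheel it gives like a piano key: the wheel sinks up to 8 mm under the finger, about 2 N to start, 0.6 N more per mm, then a hard stop; the jaw and rider dip a little with it, all of it springs back
- jaw: sliding jaw, dark wood block 50 (x) x 30 (y) x 32 mm with a steel face, riding on the rail; origin at the centre of its underside, 30 mm over the bench, at y = 40 mm of the jig at the start; top 62 mm over the bench. A thin brass rack bar at its back runs to the wheel
- pointer (a point): tip of the jaw's steel pointer, on its far (+x) side, at the middle of the jaw along y, 38 mm over the bench
- mark (a point): tip of the rider's steel blade, 4 mm thick along y, pointing to the rail, 38 mm over the bench; its axes are the jig's. The rider (black block 24 x 18 x 12 mm on the scale strip at the far side of the rail) is set 10 to 24 mm beyond the pointer towards +y. The pointer passes 1.6 mm clear of the blade
- lock (a joint): swing of the lock lever, rad: 0 (leaning to the robot, jig's -x) at the start, 1.0 at its stop (leaning to the far side); stays where it is left, takes about 2 N at its knob. Its pivot is at x = -40, y = -8 mm of the jig, 34 mm over the bench
- lock_knob (a point): centre of the lever's round black knob, 20 mm across, 50 mm from the pivot; 78 mm over the bench at the start and locked, 84 mm midway; it goes from x = -64 to -16 mm of the jig
- setup_block: upright brass setting block, 20 x 20 x 40 mm, loose on the jig's base in front of the rail; origin at its underside
- glue: white glue bottle, 54 mm across, 130 mm tall, standing between the robot and the jig; origin at its underside
- offcut: pale timber offcut 50 x 90 x 30 mm lying behind the jig; origin at its underside
- tape: roll of tape, 90 mm across, 24 mm high, lying flat to the right of the jig; origin at its underside
- driver: screwdriver lying on the bench to the left of the jig; origin in the tool
- jar: clear jar with a steel lid, 60 mm across, 80 mm tall, far left; origin at its underside
- hammer: hammer lying on the bench, far right; origin in the tool

How it is judged:
On the way, in this order (a step that is already met when the one before it is completed fails the run):
1. the pointer stands in line with the rider's blade, wheel at rest (y of pointer in the frame of mark between -0.002 and 0.002 m and velocity of joint wheel between -0.1 and 0.1 rad/s), for 0.4 s.
2. the lock lever is pushed fully over (value of joint lock above 0.85 rad), for 0.2 s.
At the end, for the whole second after the job is handed in: The pointer's tip is within 2 mm of the middle of the rider's blade along the rail (within the blade's thickness), the wheel is at rest, the lock lever is past 0.85 of its 1.0 rad, and the rider stands within 4 mm of where it was set (all of step 1 and value of joint lock above 0.85 rad and distance of mark from where it was at the start of the episode below 0.004 m); the robot touches nothing.
It fails at once if the jaw is pushed directly (over 2 N) instead of by its wheel (contact force between jaw and anything else above 2 N).
It fails at once if the wheel is pressed hard (over 25 N) (contact force between beam and anything else above 25 N).
It fails at once if the gauge rider is moved (distance of mark from where it was at the start of the episode above 0.004 m).
It fails at once if a loose thing is lifted, carried or knocked away (over 20 mm) (distance of any of setup_block, glue, offcut, tape, driver, jar, hammer from where it was at the start of the episode above 0.02 m).
It also fails if it takes over 48 s, if anything falls off the work surface, if the arm or the gripper's body presses on something with over 40 N, if the wrist force passes 120 N, or if a joint passes its speed limit or range.

## Robot

A 6-joint arm with a two-finger parallel gripper is mounted at the origin on the work surface. World frame = base frame: x ahead of the robot, y to its left, z up, the work surface at z = 0. Lengths are in m, angles in rad, forces in N, time in s.
With the tool pointing down it reaches from about 0.325 to 0.775 m from the base axis. Payload 5.5 kg.
Tool frame: the origin (TCP) lies on the centre line of the jaws, within the pads' length; the fingertips stand 14 mm ahead of it and the grasp point (between the pads) lies 5 mm behind it; z points along the fingers, y is the line along which they close (so a half turn about z gives the same grasp; the last joint's range is limited). The gripper opens to 85 mm and grips with 20 to 120 N. Pads are 22 mm wide; open, the fingers measure 114 mm over their backs; the gripper's body (76 mm by 85 mm) begins 54 mm behind the grasp point. The pads swing forward as they close: fully open they stand 13 mm farther back than shut.
Start: joints at [1.134, 0.091, 1.231, -0, 1.82, -0.057], TCP at [0.222, 0.557, 0.245] pointing down, gripper open.
Joint ranges: [-2.87, 2.87], [-0.86, 2.18], [0.17, 2.46], [-1.51, 4.65], [0.06, 2.69], [-2.65, 2.65]. Speed limits (rad/s): [2.57, 2.57, 3.01, 3.14, 3.14, 3.14].

## Interface

Orientations are given as a unit quaternion [w, x, y, z].
In Python, from cell import sense, get_image, job_done, find_in gives the robot as it stands.
- The arm moves only by the tool move_arm, never from a script. Its argument "motion" is a list of rows, each a list of 4 numbers: the shift along the tool's x, y, z in cm, then the turn about the tool's z in rad. A call has 1 to 20 rows; each row shifts and turns the commanded pose from where the row before left it, along the tool's axes as they then stand; what a row does not reach is not made up. A row lasts 1/10 s, in which the tool goes at most 50 mm and 8.59 degrees, less where a joint would pass 70% of its speed; a pose out of reach is approached as far as the arm can. A call is refused whole if a number of a shift passes 5 or a number of a turn 0.15, either way. A call with a gripper value outside its range is refused whole. "gripper" is the closure, from 0 (fully open) to 1 (shut), set as the call begins (left out, the last holds). The fingers move at their own pace and stop on an object; "force" is the grip in N (left out, the last holds). Time passes only in rows, so rows that do not move let the fingers close. It gives the time, the measured TCP pose, the force, the opening and the grip force at its end, in the units of the state.
- sense(): the state, without advancing time (a new reading comes with each control period).
- get_image(name): name is "side" or "top" or "wrist"; returns a dict with "color" (384x512x3 uint8, blue, green, red), "fx", "fy", "cx", "cy" (pixels), "rvec" (rotation vector, rad) and "tvec" (3), from world to camera coordinates, as OpenCV has them. Camera axes: x right, y down, z forward; pixel columns grow to the right and rows downward; lengths in m; the calibration is good to about 2 mm. A picture is of the moment at which its call begins. There is no depth.
- job_done(): hands the job in; it is judged then, once.
Trained networks look in a picture, given as the dict that the camera call returned (one of the last four; its "shot" number tells which), for a name from the list of things; names that differ only in an ending like _2 or _b are one class to them, and where a whole thing is asked for, a point or a joint stands for the part that bears it (a point fixed in the world has none). Each returns a list of dicts, best first, with "conf" (0 to 1); they miss things now and then, are a little off and sometimes report something else, mostly with a low value. They report only what shows in the picture. A call takes as long as a camera call.
- find_in(picture, query): "centre" ([row, column] as shares, 0 to 1, of the picture: columns of its width, rows of its height, amid what is visible of it).
The state is a dict: "time_s": time; "q": joint angles; "dq": joint speeds; "joint_torque": joint torques, N m; "tcp_pos": TCP position; "orientation": TCP orientation; "contact_force": force on the tool from outside, world axes, zero at the start; "wrist_torque": the same for the moment, N m; "grip_width": finger opening in m; "grip_force": force on a finger pad.
Only numpy, scipy, OpenCV 4.12 (cv2) and the standard library are available. Lean on these libraries where they do the work, as an engineer would, in place of code of your own. Each camera call takes 0.05 s, during which the arm holds its last target. There are 200 camera calls.

## Working session

There is one attempt and no reset: what is moved stays moved. The work goes in short steps, Python scripts to look and compute and a tool call to move; the robot and the scene stay as the last step left them, time stands still between calls to the robot, and variables do not carry over. Pictures are saved under pics/ and viewed, at most 10 in all, crops included, and the job is handed in when it is done.

Besides the shell and the picture viewer there is one more tool, called after ">>>" by a JSON object that holds its "method" and its "body". move_arm: Moves the arm, as the interface text tells. Its arguments: {"type":"object","properties":{"motion":{"type":"array","items":{"type":"array","items":{"type":"number"}}},"gripper":{"type":"number"},"force":{"type":"number"}},"required":["motion"]}

```bash
mkdir -p pics; cat > h.py <<'E'
import numpy as np, cv2
from cell import sense, get_image, job_done, find_in
def ray(p,u,v):
    R,_=cv2.Rodrigues(np.array(p["rvec"],float)); t=np.array(p["tvec"],float).ravel()
    K=np.array([[p["fx"],0,p["cx"]],[0,p["fy"],p["cy"]],[0,0,1]])
    return -R.T@t, R.T@np.linalg.inv(K)@np.array([u,v,1.])
def onz(p,u,v,z):
    c,d=ray(p,u,v); return c+d*(z-c[2])/d[2]
def proj(p,X):
    K=np.array([[p["fx"],0,p["cx"]],[0,p["fy"],p["cy"]],[0,0,1.]])
    return cv2.projectPoints(np.array(X,float).reshape(-1,1,3),np.array(p["rvec"],float),np.array(p["tvec"],float),K,None)[0].reshape(-1,2)
def find(p,n):
    r=find_in(p,n)
    return [(x["conf"],x["centre"][1]*512,x["centre"][0]*384) for x in r]
E
python3 - <<'E'
from h import *
a=get_image("top");b=get_image("side")
cv2.imwrite("pics/top.png",cv2.resize(a["color"],(800,600)));cv2.imwrite("pics/side.png",cv2.resize(b["color"],(800,600)))
Z=dict(wheel_top=.09,pointer=.038,mark=.038,lock_knob=.078,jaw=.05,wheel=.07,glue=.065,setup_block=.03,beam=.03,jig=.01,tape=.012)
for n,z in Z.items():
  for nm,p in (("top",a),("side",b)):
    for c,u,v in find(p,n)[:2]: print(n,nm,round(c,2),round(u),round(v),onz(p,u,v,z).round(4))
print(sense()["orientation"], sense()["contact_force"],ray(a,256,192)[0],ray(b,256,192))
E
```

```text
wheel_top top 0.9 235 208 [0.5835 0.0626 0.09  ]
wheel_top side 0.76 255 225 [0.5644 0.1211 0.09  ]
wheel_top side 0.33 291 262 [0.4671 0.2072 0.09  ]
pointer top 0.65 220 214 [0.5771 0.1084 0.038 ]
pointer top 0.41 237 173 [0.6954 0.0589 0.038 ]
pointer side 0.92 248 236 [0.5865 0.1046 0.038 ]
mark top 0.51 217 191 [0.6437 0.1183 0.038 ]
mark side 0.74 249 234 [0.5876 0.0967 0.038 ]
lock_knob side 0.48 282 225 [0.5107 0.0934 0.078 ]
jaw top 0.67 220 210 [0.5863 0.1077 0.05  ]
jaw side 0.59 248 235 [0.5857 0.1124 0.05  ]
wheel top 0.7 258 220 [0.5513 0.0019 0.07  ]
wheel side 0.78 272 200 [0.558  0.0038 0.07  ]
wheel side 0.17 236 348 [0.5166 0.4004 0.07  ]
glue top 0.69 198 251 [0.4684 0.1681 0.065 ]
glue side 0.57 287 264 [0.4779 0.1905 0.065 ]
setup_block top 0.61 205 224 [0.5496 0.1536 0.03  ]
setup_block side 0.71 259 258 [0.5468 0.1573 0.03  ]
beam top 0.72 236 213 [0.5781 0.0639 0.03  ]
beam side 0.63 254 226 [0.5871 0.0604 0.03  ]
jig side 0.78 254 242 [0.5766 0.0921 0.01  ]
tape side 0.69 325 149 [ 0.4813 -0.3562  0.012 ]
[ 1.58123378e-06  1.88763610e-01  9.82022555e-01 -1.88324196e-05] [-0.60498014 -0.18461671 -1.00869712] [ 0.34911699 -0.02579111  1.36424751] (array([0.35834616, 0.78090175, 0.70493952]), array([ 0.2336105 , -0.76138959, -0.60474242]))
```

View pics/top.png

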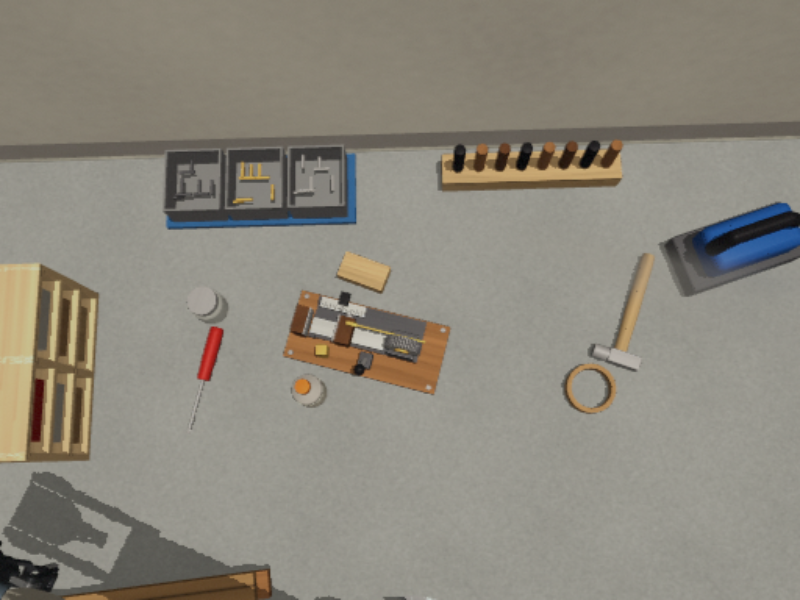

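View pics/side.png

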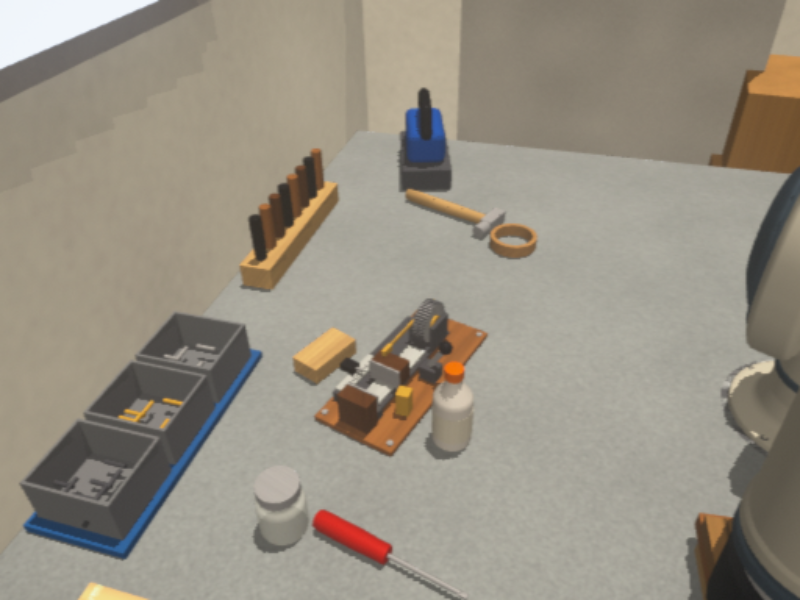

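The top view shows the jig's base corners near (303,290), (450,327), (433,392) and (284,356), with the wheel near (403,347), the knob near (360,369) and the rider near (345,297). I'll fit the jig pose to these.

```bash
python3 - <<'E'
from h import *
from scipy.optimize import least_squares
a=get_image("top")
px=np.array([(303,290),(450,327),(433,392),(284,356)])/1.5625
J=np.array([(62,145),(62,-145),(-68,-145),(-68,145)])/1000
W=np.array([onz(a,*p,.01)[:2] for p in px]);print(W)
def T(s,P):
    c,n=np.cos(s[2]),np.sin(s[2]);return P@np.array([[c,n],[-n,c]])+s[:2]
r=least_squares(lambda s:(T(s,J)-W).ravel(),[.58,.08,-.25]);s=r.x
print(s,r.fun.round(4));np.save("jig.npy",s)
pts=np.array([(0,-70,90),(26,40,38),(-64,-8,78),(0,121,62)])/1000
X=np.c_[T(s,pts[:,:2]),pts[:,2]];print(X.round(4));print(proj(a,X)*1.5625)
S=sense();print(S["tcp_pos"],S["time_s"],S["grip_width"])
E
```

```text
[[ 0.66759254  0.18874524]
 [ 0.58877211 -0.08585421]
 [ 0.46875749 -0.05032811]
 [ 0.54298964  0.22375633]]
[ 0.56991645  0.06826955 -0.27348402] [ 0.0012  0.0024  0.0017 -0.0022 -0.0035 -0.0026  0.0006  0.0025]
[[0.551  0.0009 0.09  ]
 [0.6058 0.0998 0.038 ]
 [0.5061 0.0779 0.078 ]
 [0.6026 0.1848 0.062 ]]
[[402.92263291 341.62938933]
 [348.98635099 318.05787834]
 [359.82445864 369.21855369]
 [300.56818046 318.61805457]]
[0.22246053 0.55726046 0.24526867] 1.25 0.0854816577414062
```

>>> {"method": "move_arm", "body": {"motion": [[-3.2,-2.47,0,0],[-3.2,-2.47,0,0],[-3.2,-2.47,0,0],[-3.2,-2.47,0,0],[-3.2,-2.47,0,0],[-3.2,-2.47,0,0],[-3.2,-2.47,0,0],[-3.2,-2.47,0,0],[-3.2,-2.47,0,0],[-3.2,-2.47,0,0],[-3.2,-2.47,0,0],[-3.2,-2.47,0,0],[-3.2,-2.47,0,0],[-3.2,-2.47,0,0],[-3.2,-2.47,0,0],[-3.1,-2.45,0,-0.107],[0,0,0,0],[0,0,0,0]], "gripper": 1, "force": 40}}

```text
time_s: 3.05
tcp_pos: [0.5506, 0.0003, 0.2449]
orientation: [-0.001, 0.137, 0.991, 0.0]
contact_force: [1.2, 1.2, 0.6]
grip_width: -0.0
grip_force: 0.0
```

```bash
python3 - <<'E'
from h import *
a=get_image("wrist")
cv2.imwrite("pics/w1.png",cv2.resize(a["color"],(800,600)))
S=sense();print(S["tcp_pos"],S["orientation"],S["time_s"],S["grip_width"],S["contact_force"])
for n,z in dict(pointer=.038,mark=.038,lock_knob=.078,wheel_top=.09).items():
    for c,u,v in find(a,n)[:2]: print(n,round(c,2),round(u),round(v),onz(a,u,v,z).round(4))
E
```

```text
[0.55043277 0.00114245 0.24518305] [-2.57596257e-04  1.36649962e-01  9.90619342e-01  1.99643378e-04] 3.1 0.00011438358402629974 [ 0.13759725  0.43434186 -0.06879076]
pointer 0.98 369 166 [0.585  0.1107 0.038 ]
mark 0.63 379 215 [0.6408 0.1111 0.038 ]
lock_knob 0.8 328 100 [0.5074 0.0765 0.078 ]
wheel_top 0.89 328 171 [0.5641 0.0617 0.09  ]
```

View pics/w1.png

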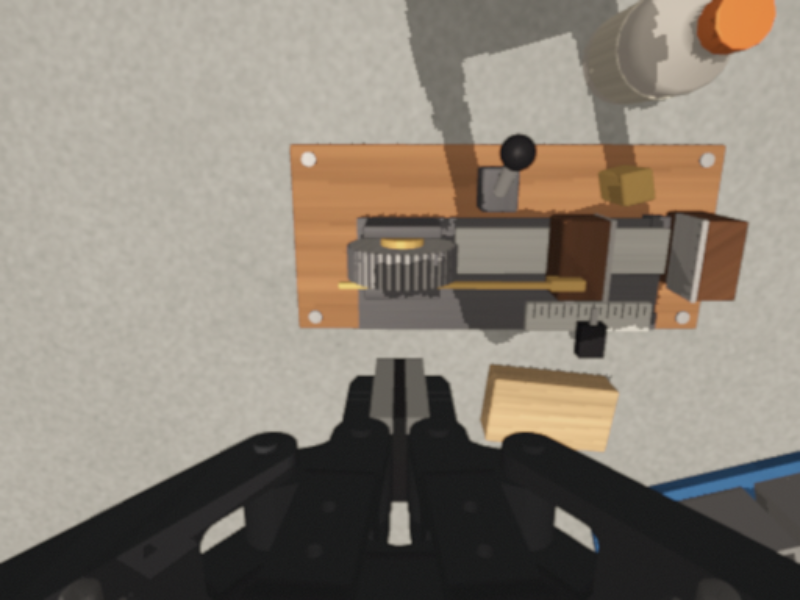

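The wrist view is square to the jig. It shows the wheel centred at u=400 in line with the fingers, the knob at (518,152), the rider block at (590,338), and the base corners at (291,144), (724,144), (697,327) and (300,328).

```bash
cat >> h.py <<'E'
def T(s,P):
    P=np.atleast_2d(P);c,n=np.cos(s[2]),np.sin(s[2]);return P@np.array([[c,n],[-n,c]])+s[:2]
def inv(s,P):
    P=np.atleast_2d(P);c,n=np.cos(s[2]),np.sin(s[2]);return (P-s[:2])@np.array([[c,-n],[n,c]])
E
python3 - <<'E'
from h import *
from scipy.optimize import least_squares
a=get_image("wrist")
px=np.array([(697,327),(300,328),(291,144),(724,144)])/1.5625
J=np.array([(62,145),(62,-145),(-68,-145),(-68,145)])/1000
W=np.array([onz(a,*p,.01)[:2] for p in px])
r=least_squares(lambda s:(T(s,J)-W).ravel(),[.58,.08,-.25]);s=r.x
print(s,r.fun.round(4));np.save("jig.npy",s)
print("rider",inv(s,onz(a,590/1.5625,323/1.5625,.044)[:2]), inv(s,onz(a,518/1.5625,152/1.5625,.078)[:2]))
for y in (40,50,60,70): print(y,proj(a,np.r_[T(s,[.03,y/1000])[0],.038])*1.5625)
print("wheel",T(s,[0,-.07]))
cv2.imwrite("pics/c1.png",cv2.resize(a["color"][120:240,320:480],(800,600),interpolation=cv2.INTER_CUBIC))
E
```

```text
[ 0.56919413  0.07187613 -0.2702024 ] [ 0.0004 -0.0003  0.0002 -0.0003 -0.0004 -0.0012 -0.0002  0.0018]
rider [[0.04616996 0.0538474 ]] [[-0.06412258 -0.00765649]]
40 [[568.36974059 296.99133172]]
50 [[583.45156102 296.96275798]]
60 [[598.53416579 296.93418276]]
70 [[613.61755494 296.90560604]]
wheel [[0.55050927 0.00441595]]
```

View pics/c1.png

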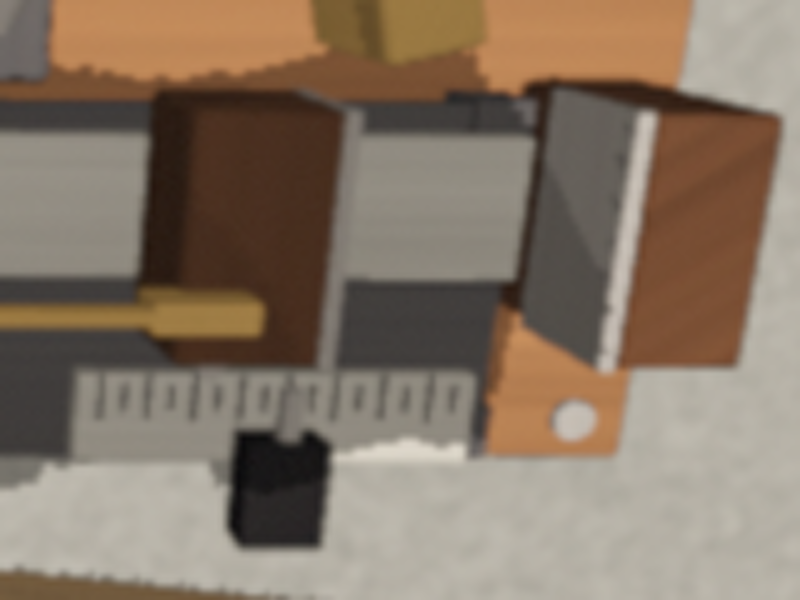

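The crop shows the rider's blade at u≈290, which puts it at jig y ≈ 54.7 mm. The pointer is hidden under the jaw from this side. The jaw needs about 14.7 mm, or about 59 mm of rim. I'll lower onto the wheel.

>>> {"method": "move_arm", "body": {"motion": [[0,-1.0,3,0],[0,0,3.5,0],[0,0,3.5,0],[0,0,2.5,0],[0,0,1,0],[0,0,0.3,0],[0,0,0.3,0],[0,0,0.2,0],[0,0,0,0]]}}

```text
time_s: 4.25
tcp_pos: [0.5487, -0.0086, 0.1037]
orientation: [0.001, 0.136, 0.991, 0.0]
contact_force: [0.1, 0.2, 1.0]
grip_width: -0.0003
grip_force: 0.3
```

>>> {"method": "move_arm", "body": {"motion": [[0,0,0.2,0],[0,0,0.2,0],[0,0,0,0],[0,0,0,0]]}}

```text
time_s: 4.65
tcp_pos: [0.5486, -0.009, 0.0992]
orientation: [0.001, 0.136, 0.991, -0.0]
contact_force: [0.2, -2.6, 5.1]
grip_width: 0.0003
grip_force: 2.6
```

>>> {"method": "move_arm", "body": {"motion": [[0,0.3,0,0],[0,0.3,0,0],[0,0.3,0,0],[0,0.3,0,0],[0,0.3,0,0],[0,0.3,0,0],[0,0.3,0,0],[0,0.3,0,0],[0,0,0,0]]}}

```text
time_s: 5.55
tcp_pos: [0.5552, 0.0149, 0.0989]
orientation: [0.001, 0.136, 0.991, 0.0]
contact_force: [3.9, -0.1, 5.3]
grip_width: 0.0003
grip_force: 2.2
```

```bash
python3 - <<'E'
from h import *
S=sense();print(S["tcp_pos"],S["time_s"],S["contact_force"])
E
```

```text
[0.55516731 0.01490565 0.09889232] 5.55 [ 3.86624586 -0.1124151   5.323055  ]
```

>>> {"method": "move_arm", "body": {"motion": [[0,0,-0.6,0],[0,0,-0.8,0],[0,-1.2,0,0],[0,-1.2,0,0],[0,0,0.7,0],[0,0,0.4,0],[0,0,0.3,0],[0,0,0,0],[0,0.3,0,0],[0,0.3,0,0],[0,0.3,0,0],[0,0.3,0,0],[0,0.3,0,0],[0,0.3,0,0],[0,0.2,0,0],[0,0,0,0],[0,0,-0.5,0],[0,0,-1,0],[0,0,-4,0],[0,0,-4,0]]}}

```text
time_s: 7.55
tcp_pos: [0.5521, 0.0107, 0.193]
orientation: [-0.002, 0.136, 0.991, -0.0]
contact_force: [1.6, 0.1, 0.7]
grip_width: 0.0002
grip_force: 0.0
```

>>> {"method": "move_arm", "body": {"motion": [[-3,3,0,0],[-3,3,0,0],[-3,2,0,0],[-3,2,0,0],[0,0,0,0],[0,0,0,0]]}}

```text
time_s: 8.15
tcp_pos: [0.6955, 0.0747, 0.1912]
orientation: [-0.002, 0.136, 0.991, -0.0]
contact_force: [0.1, 0.2, 0.2]
grip_width: 0.0002
grip_force: 0.0
```

```bash
python3 - <<'E'
from h import *
S=sense();print(S["tcp_pos"],S["time_s"],S["contact_force"])
a=get_image("wrist");s=np.load("jig.npy")
print(ray(a,0,0)[0], inv(s,ray(a,0,0)[0][:2]))
for n in ("pointer","mark"): print(n,find(a,n)[:2])
for y in (40,50,60): print(y,proj(a,np.r_[T(s,[.035,y/1000])[0],.038]))
cv2.imwrite("pics/w2.png",cv2.resize(a["color"],(800,600),interpolation=cv2.INTER_CUBIC))
E
```

```text
[0.69553452 0.0747076  0.19124047] 8.15 [0.05325614 0.23422273 0.17707129]
[0.62693044 0.09425101 0.32141182] [[0.04966901 0.0369744 ]]
pointer [(0.8, 265.5232, 34.0992)]
mark [(0.56, 280.7808, 100.416)]
40 [[259.77511895  70.63227724]]
50 [[272.43113851  70.5914561 ]]
60 [[285.08976142  70.55062655]]
```

View pics/w2.png

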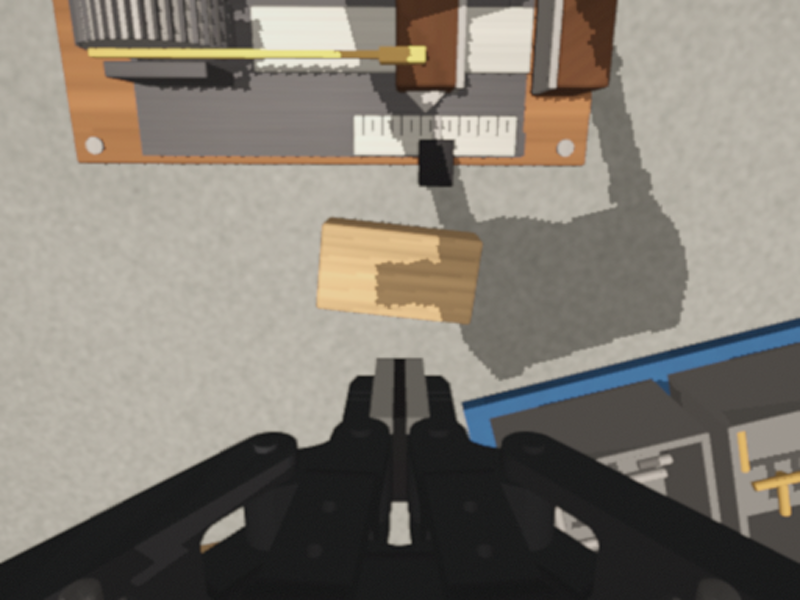

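The pointer is now in view near (430,105), just left of the rider's blade near (436,130). I'll enlarge that area.

```bash
python3 - <<'E'
from h import *
im=[get_image("wrist")["color"].astype(float) for _ in range(3)]
c=np.mean(im,0)[48:108,232:312]
c=np.clip(255*(c/255)**.6,0,255).astype(np.uint8)
cv2.imwrite("pics/c2.png",cv2.resize(c,(800,600),interpolation=cv2.INTER_CUBIC))
E
```

```text
(no output)
```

View pics/c2.png

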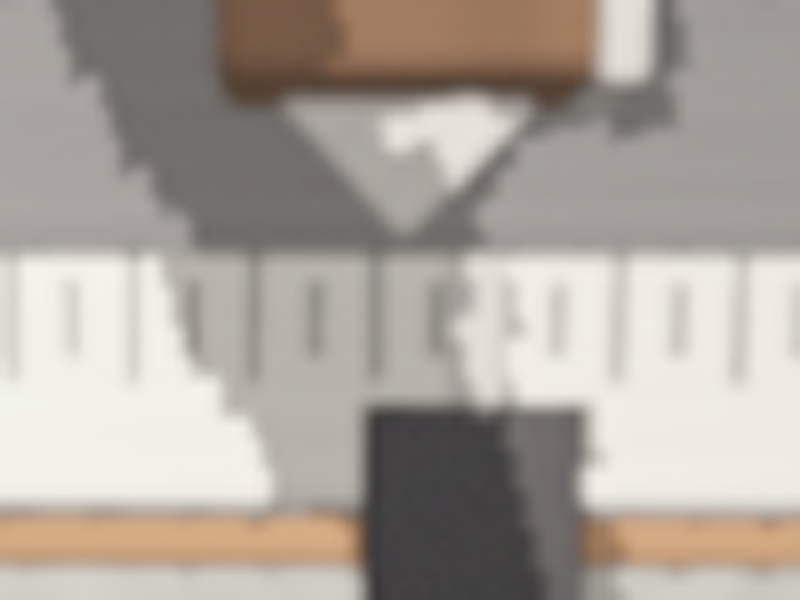

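Pointer tip is at u≈403 and the blade centre is at u≈465–475, so about 4.9 mm remains. Allowing for loss, I'll stroke 21.5 mm.

>>> {"method": "move_arm", "body": {"motion": [[3,-3,0,0],[3,-3,0,0],[3,-3,0,0],[3,-2.9,0,0],[0,0,4,0],[0,0,3.8,0],[0,0,1,0],[0,0,0.4,0],[0,0,0.3,0],[0,0,0,0]]}}

```text
time_s: 9.45
tcp_pos: [0.549, -0.0077, 0.1005]
orientation: [0.001, 0.136, 0.991, 0.0]
contact_force: [-2.9, -0.2, 5.3]
grip_width: -0.0001
grip_force: 2.3
```

>>> {"method": "move_arm", "body": {"motion": [[0,0.3,0,0],[0,0.3,0,0],[0,0.3,0,0],[0,0.3,0,0],[0,0.3,0,0],[0,0.3,0,0],[0,0.35,0,0],[0,0,0,0],[0,0,0,0],[0,0,-0.5,0],[0,0,-1,0],[0,0,-4,0],[0,0,-4,0]]}}

```text
time_s: 10.75
tcp_pos: [0.5527, 0.0127, 0.1928]
orientation: [-0.002, 0.136, 0.991, -0.0]
contact_force: [-0.1, -0.1, -0.5]
grip_width: 0.0005
grip_force: 0.0
```

>>> {"method": "move_arm", "body": {"motion": [[-3,3.5,0,0],[-3,3.5,0,0],[-3,3,0,0],[-3,1.5,0,0],[-1,0,2,0],[0,0,1,0],[0,0,0,0],[0,0,0,0]]}}

```text
time_s: 11.55
tcp_pos: [0.7089, 0.0881, 0.1632]
orientation: [-0.001, 0.136, 0.991, -0.0]
contact_force: [0.4, 0.1, 0.0]
grip_width: 0.0002
grip_force: 0.0
```

```bash
python3 - <<'E'
from h import *
S=sense();print(S["tcp_pos"],S["time_s"],S["contact_force"])
a=get_image("wrist");s=np.load("jig.npy")
cj=inv(s,ray(a,0,0)[0][:2]);print(ray(a,0,0)[0], cj)
P={y:proj(a,np.r_[T(s,[.035,y/1000])[0],.038])[0] for y in (45,55,60)};print(P)
u,v=P[55].round().astype(int);v=max(v,22);x0,y0=u-40,v-22
print(x0,y0)
im=[get_image("wrist")["color"].astype(float) for _ in range(3)]
c=np.mean(im,0)[y0:y0+60,x0:x0+80]
c=np.clip(255*(c/255)**.6,0,255).astype(np.uint8)
cv2.imwrite("pics/c3.png",cv2.resize(c,(800,600),interpolation=cv2.INTER_CUBIC))
E
```

```text
[0.70890321 0.08807465 0.16317878] 11.55 [0.3538748  0.14808802 0.04840143]
[0.63998715 0.10768554 0.29315273] [[0.05866595 0.05340667]]
{45: array([243.60935098,  54.12198947]), 55: array([257.8440484 ,  54.05854736]), 60: array([264.96241786,  54.02682176])}
218 32
```

View pics/c3.png

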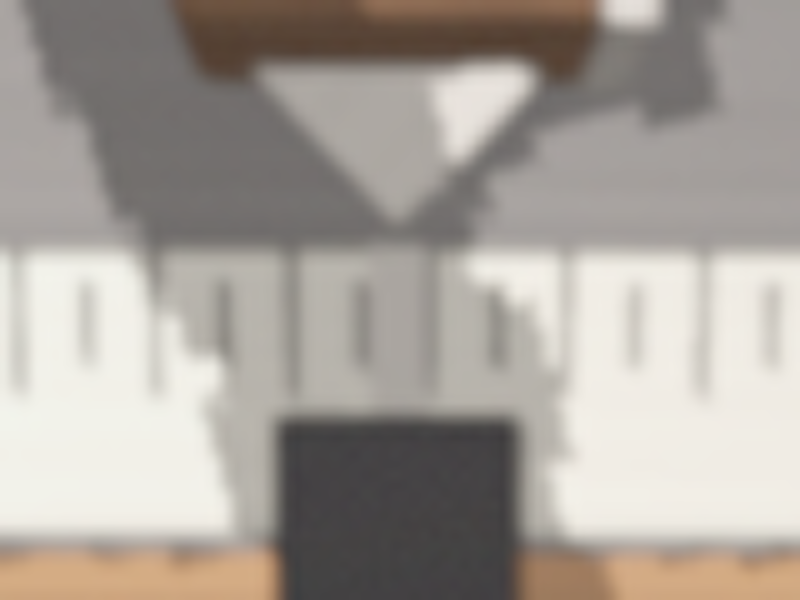

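The tip is at u≈397, the blade spans 372–430 and the block centre is at u≈400, so they agree to within about 0.2 mm. Next is the lock lever.

```bash
python3 - <<'E'
from h import *
S=sense();s=np.load("jig.npy");print(S["time_s"])
t=inv(s,S["tcp_pos"][:2])[0];print(t)
d=np.array([-.098,-.014])-t
print("tool cm x",-d[0]*100,"y",d[1]*100,"z",(S["tcp_pos"][2]-.086)*100)
a=get_image("top")
print("glue",inv(s,onz(a,302/1.5625,386/1.5625,.13)[:2]))
E
```

```text
11.75
[0.13123187 0.05363215]
tool cm x 22.92318659836175 y -6.7632147905182265 z 7.925860160830381
glue [[-0.11798075  0.07021356]]
```

>>> {"method": "move_arm", "body": {"motion": [[3,-3,0,0],[4,-3.8,0,0],[4,0,0,0],[4,0,0,0],[4,0,0,0],[3.9,0,0,0],[0,0,0,0],[0,0,3,0],[0,0,3,0],[0,0,1.9,0],[0,0,0,0],[0,0,0,0]]}}

```text
time_s: 13.0
tcp_pos: [0.4763, 0.0873, 0.0851]
orientation: [0.0, 0.136, 0.991, 0.0]
contact_force: [1.0, -0.3, 0.1]
grip_width: 0.0
grip_force: 0.0
```

```bash
python3 - <<'E'
from h import *
S=sense();s=np.load("jig.npy");print(S["time_s"],inv(s,S["tcp_pos"][:2])[0],S["tcp_pos"][2],S["contact_force"])
E
```

```text
13.0 [-0.09358667 -0.00996753] 0.08513349242175212 [ 0.96370797 -0.27493733  0.14251538]
```

>>> {"method": "move_arm", "body": {"motion": [[-0.5,0,0,0],[-0.5,0,0,0],[-0.5,0,0,0],[-0.5,0,0,0],[-0.5,0,0,0],[-0.5,0,0,0],[-0.5,0,0,0],[-0.5,0,0,0],[-0.5,0,0,0],[-0.5,0,0,0],[-0.3,0,0,0],[0,0,0,0],[0,0,0,0]]}}

```text
time_s: 14.3
tcp_pos: [0.5272, 0.0729, 0.0842]
orientation: [0.0, 0.136, 0.991, -0.0]
contact_force: [-0.0, -0.5, 0.0]
grip_width: -0.0002
grip_force: 0.0
```

```bash
python3 - <<'E'
from h import *
S=sense();s=np.load("jig.npy");print(S["time_s"],inv(s,S["tcp_pos"][:2])[0],S["tcp_pos"][2],S["contact_force"])
E
```

```text
14.3 [-0.04076211 -0.01021888] 0.084234271979363 [-0.04816936 -0.45778373  0.04684588]
```

>>> {"method": "move_arm", "body": {"motion": [[-0.2,0,0,0],[-0.2,0,0,0],[-0.1,0,0,0],[0,0,0,0]]}}

```text
time_s: 14.7
tcp_pos: [0.5316, 0.0717, 0.084]
orientation: [-0.0, 0.136, 0.991, -0.0]
contact_force: [-1.9, 0.3, -1.0]
grip_width: 0.0002
grip_force: 1.0
```

```bash
python3 - <<'E'
from h import *
S=sense();s=np.load("jig.npy");print(S["time_s"],inv(s,S["tcp_pos"][:2])[0],S["contact_force"])
a=get_image("wrist");print(find(a,"lock_knob"))
for c,u,v in find(a,"lock_knob")[:2]: print(inv(s,onz(a,u,v,.078)[:2]))
E
```

```text
14.7 [-0.03622823 -0.0101959 ] [-1.93054927  0.32252792 -0.96996125]
[(0.85, 252.9792, 221.60639999999998)]
[[-0.05329407 -0.01107961]]
```

>>> {"method": "move_arm", "body": {"motion": [[-0.2,0,0,0],[-0.1,0,0,0],[0,0,0,0],[0,0,0,0]]}}

```text
time_s: 15.25
tcp_pos: [0.5335, 0.0713, 0.084]
orientation: [-0.002, 0.136, 0.991, 0.0]
contact_force: [-7.2, 1.9, 0.2]
grip_width: -0.0001
grip_force: 3.8
```

At the stop (7 N). Now back off, rise and check.

>>> {"method": "move_arm", "body": {"motion": [[1,0,0,0],[2,0,0,0],[0,0,-3,0],[0,0,-4,0],[0,0,-2,0],[-4,2,0,0],[-4,2,0,0],[-4,2,0,0],[-4,0,0,0],[-2,0,0,0],[0,0,0,0],[0,0,0,0]]}}

```text
time_s: 16.45
tcp_pos: [0.6952, 0.0883, 0.1744]
orientation: [0.0, 0.136, 0.991, 0.0]
contact_force: [-0.0, 0.1, -0.9]
grip_width: 0.0002
grip_force: 0.0
```

```bash
python3 - <<'E'
from h import *
S=sense();s=np.load("jig.npy");print(S["time_s"],S["tcp_pos"],inv(s,S["tcp_pos"][:2])[0],S["contact_force"])
a=get_image("wrist")
for c,u,v in find(a,"lock_knob")[:2]: print(c,inv(s,onz(a,u,v,.078)[:2]))
print(proj(a,np.r_[T(s,[.035,.055])[0],.038])[0],proj(a,np.r_[T(s,[-.016,-.008])[0],.078])[0])
u,v=proj(a,np.r_[T(s,[.015,.025])[0],.06])[0].round().astype(int)
y0=max(v-75,0);x0=u-100
cv2.imwrite("pics/c4.png",cv2.resize(a["color"][y0:y0+150,x0:x0+200],(800,600),interpolation=cv2.INTER_CUBIC));print(x0,y0)
E
```

```text
16.45 [0.69520838 0.08827893 0.17440123] [0.11706372 0.0494442 ] [-0.03640106  0.13592358 -0.90097634]
[262.33157373  74.20540966] [157.02349245 -19.0925983 ]
118 0
```

View pics/c4.png

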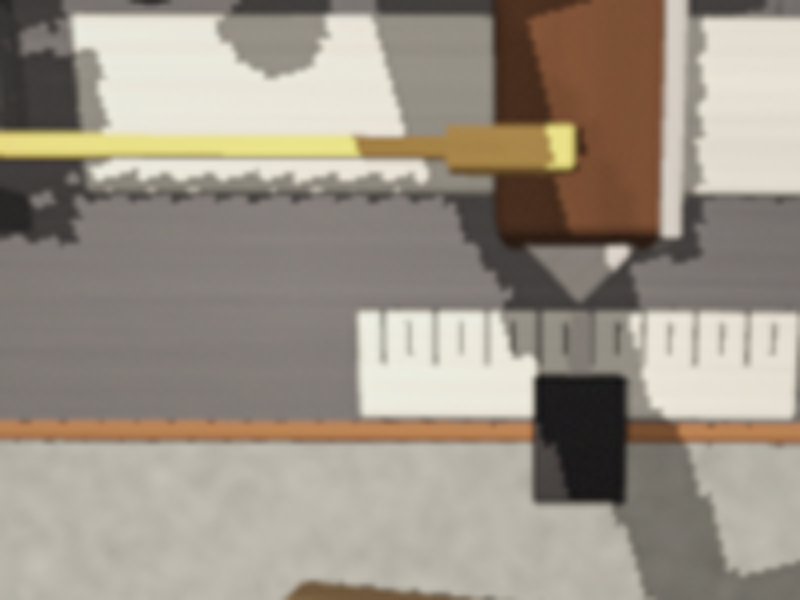

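The pointer (u≈580) and the rider (u≈580) are in line. The knob's rim just shows at (150,0), which fits the fully locked position, and the hand is clear.

```bash
python3 -c "
from h import *
print(job_done())"
```

```text
the job is handed in; nothing more can be done
None
```

The job is handed in, with no verdict returned: the last picture shows the pointer in line with the rider's blade, the lock lever was pushed until it met its stop (about 7 N) though its knob was only just in view afterwards, and the hand finished clear.

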